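# Rolling pin out of the covered washing-up pan

### The arm

A 6-joint arm with a two-finger parallel gripper is mounted at the origin on the work surface. World frame = base frame: x ahead of the robot, y to its left, z up, the work surface at z = 0. Lengths are in mm, angles in rad, forces in N, time in s.
With the tool pointing down it reaches from about 350 to 875 mm from the base axis. Payload 4.2 kg.
Tool frame: the origin (TCP) lies between the finger pads; the fingertips stand 25 mm ahead of it and the grasp point (between the pads) lies 6 mm ahead of it; z points along the fingers, y is the line along which they close (so a half turn about z gives the same grasp; the last joint's range is limited). The gripper opens to 85 mm and grips with 20 to 120 N. Pads are 22 mm wide; open, the fingers measure 114 mm over their backs; the gripper's body (76 mm by 85 mm) begins 54 mm behind the grasp point. The pads swing forward as they close: fully open they stand 13 mm farther back than shut.
Start: joints at [1.452, 0.385, 0.008, 0, -1.194, -0.259], TCP at [230.515, 580.915, 256.312] pointing down, gripper open.
Joint ranges: [-3.14, 3.14], [-1.21, 2.06], [-1.07, 1.41], [-3.16, 2.05], [-2.99, -0.16], [-3.1, 3.1]. Speed limits (rad/s): [2.79, 2.79, 3.14, 3.14, 3.14, 3.14].

### API

Orientations are given as a unit quaternion [x, y, z, w].
In Python, from bench import arm gives the robot as it stands.
- The arm moves only by the shell command python3 -m pendant 'ROWS'. ROWS is JSON, a list of rows, each a list of 7 numbers: the shift along the tool's x, y, z in m, then the turn, a rotation vector about the tool's x, y, z in degrees, then the finger opening in m, from 0 to 0.0854. In form: [[x, y, z, wx, wy, wz, fingers], ...]. A call has 1 to 12 rows; each row shifts and turns the commanded pose from where the row before left it, along the tool's axes as they then stand; what a row does not reach is not made up. A row lasts 1/10 s, in which the tool goes at most 50 mm and 8.59 degrees, less where a joint would pass 70% of its speed; a pose out of reach is approached as far as the arm can. A call is refused whole if a number of a shift passes 0.05 or a number of a turn 8.59, either way. A call with a gripper value outside its range is refused whole. The fingers move at their own pace and stop on an object; the grip force is fixed at half the most. Time passes only in rows, so rows that do not move let the fingers close. It gives the time, the measured TCP pose, the force, the opening and the grip force at its end, in the units of the state.
- arm.read_state(): the state, without advancing time (a new reading comes with each control period).
- arm.get_image(name): name is "scene" or "top" or "wrist"; returns a dict with "image" (420x560x3 uint8, red, green, blue), "fx", "fy", "cx", "cy" (pixels), "xyz" and "rotation" of the camera in the world. Camera axes: x right, y down, z forward; pixel columns grow to the right and rows downward; lengths in mm; the calibration is good to about 2 mm. A picture is of the moment at which its call begins. There is no depth.
- arm.job_done(): hands the job in; it is judged then, once.
The state is a dict: "clock": time; "joints": joint angles; "joint_vel": joint speeds; "joint_efforts": joint torques, N m; "position": TCP position; "ee_rot": TCP orientation; "contact_force": force on the tool from outside, world axes, zero at the start; "wrist_torque": the same for the moment, N m; "gripper_width": finger opening in mm; "grasp_force": force on a finger pad.
Only numpy, scipy, OpenCV 4.12 (cv2) and the standard library are available. Lean on these libraries where they do the work, as an engineer would, in place of code of your own. Each camera call takes 0.05 s, during which the arm holds its last target. There are 200 camera calls.

### The job

Take the long wooden rolling pin out of the steel washing-up pan through the gap beside the wooden board that lies across it: the pin is longer than the gap, so take it by its bare end, tilt that end up over the rim and draw it out lengthwise from under the board. Leave the pan, the board, the two glass ramekins drying on it and everything else on the ledge as they stand. Finish holding the pin in the gripper, level and still, lined up with the long side of the pastry board, its middle about a hand's breadth above the middle of the pastry board, ready to roll; do not put it down.

Things in the scene. Friction and masses are not known exactly. Their poses are not given: they have to be found in the camera images.
- pin: plain round rolling pin of pale wood with a thin dark band near each end, 380 mm long, 30 mm in diameter, 0.14 to 0.28 kg. Origin at its middle, on its axis; its own x axis runs along it, from the bare (front) end to the end under the board. It lies on the floor of the pan (axis 19 mm above the ledge), roughly along the pan's length, and can roll
- pin_front (a point): centre of the pin's bare end face, in the open gap of the pan (190 mm from the pin's middle, towards its -x)
- pin_tail (a point): centre of the pin's other end face, hidden under the board at the start (190 mm from the middle, towards its +x)
- pan: open stainless-steel washing-up pan, loose on the ledge, 1.8 kg. Origin: centre of its underside. Along y 530 mm long over the flange, 497 inside; along x 325 over the flange, 292 inside. Walls and floor 4 mm thick; rim 100 mm above the ledge. The gap is at its -y end, about 220 mm from the board's edge to the inside of the end wall, with room for an open gripper down to the floor
- board: dark wooden chopping board lying loose across the pan on its rim, 1.25 kg, 360 mm (x) by 280 mm (y) by 18 mm thick. Origin: centre of its underside, 100 mm above the ledge. It covers the +y part of the pan; its edge at its own y = -140 mm bounds the gap
- ramekin_a: small glass ramekin standing on the board, rim diameter 84 mm, 48 mm high; origin: centre of its underside
- ramekin_b: second glass ramekin like ramekin_a, also standing on the board; origin: centre of its underside
- pastry_board: pale beech pastry board fixed on the ledge, on the robot's right, 320 mm long (its x) by 220 mm wide (its y), 18 mm thick; origin: centre of its underside, on the ledge
- hummus_bowl: green glazed bowl, rim diameter 150 mm, 62 mm high, at the back of the ledge; origin: centre of its underside
- garlic_press: cast-aluminium garlic press lying on its side at the back, about 165 mm long, 25 mm high; origin near its middle, at the ledge
- spice_jar: amber spice jar with a steel lid at the back, diameter 56 mm, 75 mm high; origin: centre of its underside
- scraper: red silicone scraper with a wooden handle lying to the right of the pastry board, 270 mm long, 55 mm wide, 18 mm high; origin near its middle, at the ledge

How it is judged:
By the outcome, as a careful person would: the job done as asked, in the order asked, and still so for the second after the job is handed in, while the arm keeps its last pose, push and grip.
It also fails if it takes over 48 s, if anything falls off the work surface, if the arm or the gripper's body presses on something with over 40 N, if the wrist force passes 120 N, or if a joint passes its speed limit or range.

## Working session

There is one attempt and no reset: what is moved stays moved. The work goes in short steps, Python scripts to look and compute and a shell command to move; the robot and the scene stay as the last step left them, time stands still between calls to the robot, and variables do not carry over. Pictures are saved under pics/ and viewed, at most 10 in all, crops included, and the job is handed in when it is done.

```bash
ls; mkdir -p pics; python3 - <<'E'
from bench import arm
import cv2,json,numpy as np
s=arm.read_state();print(s)
for n in("top","scene"):
    d=arm.get_image(n);cv2.imwrite(f"pics/{n}0.png",d["image"][:,:,::-1]);
    print(n,d["fx"],d["fy"],d["cx"],d["cy"],d["xyz"],np.round(d["rotation"],4).tolist())
E
```

```text
pics
{'clock': 0.0, 'joints': array([ 1.45159372e+00,  3.85563864e-01,  6.61693777e-03, -5.16419141e-04,
       -1.19400415e+00, -2.58603242e-01]), 'joint_vel': array([-0.00117886, -0.00056027,  0.00012932,  0.00068535, -0.00037718,
       -0.00045596]), 'joint_efforts': array([ 2.00638839e-03, -3.92291522e+01,  1.88404280e+01,  4.18596804e+00,
       -4.49829284e-03, -6.56410286e-07]), 'position': array([230.32897415, 580.43374744, 255.21105397]), 'ee_rot': array([ 9.82192345e-01, -1.87874904e-01, -1.64378257e-04,  1.09147343e-03]), 'contact_force': array([-0.81736585,  0.92924616, -0.23844056]), 'wrist_torque': array([0.05068818, 0.02204276, 0.0307918 ]), 'grasp_force': 0.0, 'gripper_width': 85.84724152634858}
top 501.5174146697375 501.5174146697375 288.16626526207534 202.7647586508502 [ 431.49341182  -84.18332981 2029.65828881] [-0.6957, 0.7167, -0.0283, 0.0382]
scene 432.18835554230014 432.18835554230014 284.08195542719534 206.9812296004078 [1259.45534919 -370.97841153 1332.63692656] [0.8186, 0.5111, -0.1446, -0.2183]
```

View pics/top0.png

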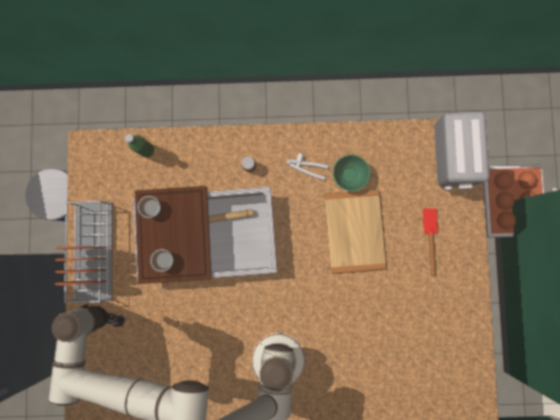

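View pics/scene0.png

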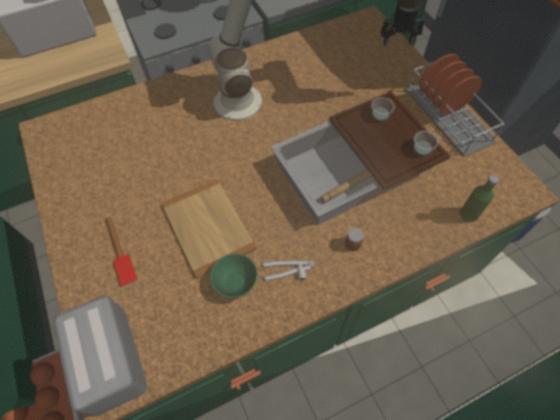

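The top view shows the pan at columns 136–275 and rows 187–281. The pin's bare end is near (253,213), it enters under the board near (210,217), and the pastry board is at about (327–384, 195–270). The scene view shows the pin from (320,200) to (370,175).

```bash
cat > h.py <<'E'
from bench import arm
import cv2,numpy as np
from scipy.spatial.transform import Rotation as R
def cam(n): return arm.get_image(n)
def plane(d,uv,z):
    uv=np.atleast_2d(np.asarray(uv,float))
    r=np.c_[(uv[:,0]-d["cx"])/d["fx"],(uv[:,1]-d["cy"])/d["fy"],np.ones(len(uv))]
    r=R.from_quat(d["rotation"]).apply(r); o=np.array(d["xyz"])
    return o+r*((z-o[2])/r[:,2])[:,None]
def proj(d,P):
    c=R.from_quat(d["rotation"]).inv().apply(np.atleast_2d(P)-np.array(d["xyz"]))
    return np.c_[c[:,0]/c[:,2]*d["fx"]+d["cx"],c[:,1]/c[:,2]*d["fy"]+d["cy"]]
def pinmask(d,box):
    h=cv2.cvtColor(d["image"],cv2.COLOR_RGB2HSV)
    m=((h[...,0]<28)&(h[...,1]>75)&(h[...,2]>70)).astype(np.uint8)
    k=np.zeros_like(m);x0,y0,x1,y1=box;k[y0:y1,x0:x1]=1
    m=m*k
    n,l,s,c=cv2.connectedComponentsWithStats(m); i=1+np.argmax(s[1:,4]); return (l==i).astype(np.uint8)
E
python3 - <<'E'
from h import *
t=cam("top");s=cam("scene")
for d,box,nm in((t,(212,200,262,230),"top"),(s,(312,165,372,205),"scene")):
    m=pinmask(d,box);(c,w,a)=r=cv2.minAreaRect(np.argwhere(m)[:,::-1].astype(np.float32));b=cv2.boxPoints(r)
    print(nm,r,m.sum()); print(plane(d,b,19).round().tolist())
# rough geometry
print("pan rim corners",plane(t,[(136,190),(208,187),(270,188),(276,273),(211,281),(139,283)],100).round().tolist())
h=cv2.cvtColor(t["image"],cv2.COLOR_RGB2HSV)
print("pastry",plane(t,[(327,197),(378,194),(384,269),(331,273)],18).round().tolist())
print("base",plane(t,[(278,360)],0))
a=cv2.resize(t["image"][175:295,125:285],None,fx=5,fy=5,interpolation=cv2.INTER_CUBIC)
cv2.imwrite("pics/c1.png",a[:,:,::-1])
E
```

```text
top ((232.26573181152344, 215.2819366455078), (6.215207576751709, 41.7049446105957), 82.23483276367188) 247
[[582.0, 253.0, 19.0], [599.0, 86.0, 19.0], [574.0, 83.0, 19.0], [557.0, 250.0, 19.0]]
scene ((348.2466125488281, 184.26942443847656), (11.054591178894043, 59.397525787353516), 54.833560943603516) 345
[[580.0, 84.0, 19.0], [528.0, 317.0, 19.0], [573.0, 317.0, 19.0], [623.0, 86.0, 19.0]]
pan rim corners [[682.0, 531.0, 100.0], [685.0, 250.0, 100.0], [674.0, 9.0, 100.0], [346.0, -6.0, 100.0], [323.0, 244.0, 100.0], [323.0, 520.0, 100.0]]
pastry [[640.0, -216.0, 18.0], [646.0, -421.0, 18.0], [346.0, -431.0, 18.0], [337.0, -221.0, 18.0]]
base [[ 1.16713482 -0.22657479  0.        ]]
```

View pics/c1.png

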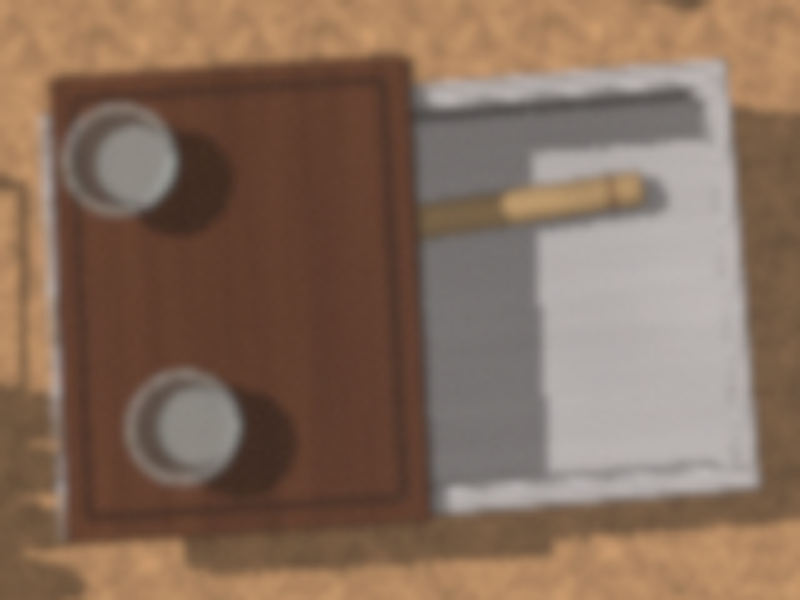

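The crop shows the pin's bare end face near full-image (254,213). It enters under the board at about (209,219). That puts its front near (587,84), with a direction to the tail of about 96°. I'll move above it and look with the wrist camera.

```bash
python3 -m pendant '[[0.04,0.0218,0,0,0,0,0.0854],[0.04,0.0218,0,0,0,0,0.0854],[0.04,0.0218,0,0,0,0,0.0854],[0.04,0.0218,0,0,0,0,0.0854],[0.04,0.0218,0,0,0,0,0.0854],[0.04,0.0218,0,0,0,0,0.0854],[0.04,0.0218,0,0,0,0,0.0854],[0.04,0.0218,0,0,0,0,0.0854],[0.04,0.0218,0,0,0,0,0.0854],[0.04,0.0218,0,0,0,0,0.0854],[0.04,0.0218,0,0,0,0,0.0854],[0.04,0.0218,0,0,0,0,0.0854]]'
python3 -m pendant '[[0,0,0,0,0,7.8,0.055],[0,0,0,0,0,7.8,0.055],[0,0,0,0,0,7.8,0.055],[0,0,0,0,0,7.8,0.055],[0,0,0,0,0,7.8,0.055],[0,0,0,0,0,7.8,0.055],[0,0,0,0,0,7.8,0.055],[0,0,0,0,0,7.8,0.055],[0,0,0,0,0,0,0.055],[0,0,0,0,0,0,0.055]]'
python3 - <<'E'
from h import *
d=cam("wrist");s=arm.read_state()
print(s["position"],R.from_quat(s["ee_rot"]).as_matrix().round(3).tolist(),s["gripper_width"],s["joints"].round(2))
print(proj(d,[[587,84,19],[569,251,19],[579,160,19]]).round())
cv2.imwrite("pics/w1.png",d["image"][:,:,::-1])
E
```

```text
clock: 1.4
position: [581.0, 159.1, 256.3]
ee_rot: [0.982, -0.188, -0.0, 0.0]
contact_force: [0.7, 1.7, 0.5]
gripper_width: 85.4
grasp_force: 0.0
clock: 2.4
position: [580.1, 160.7, 256.1]
ee_rot: [0.744, -0.668, -0.0, 0.0]
contact_force: [0.2, -0.3, -0.1]
gripper_width: 54.7
grasp_force: 0.0
[580.10147073 160.68050725 256.19185119] [[0.106, -0.994, -0.0], [-0.994, -0.106, -0.0], [0.0, 0.0, -1.0]] 55.176448325542125 [ 0.54  0.35 -0.05 -0.   -1.17 -0.43]
[[276. 113.]
 [276. 251.]
 [276. 180.]]
```

View pics/w1.png

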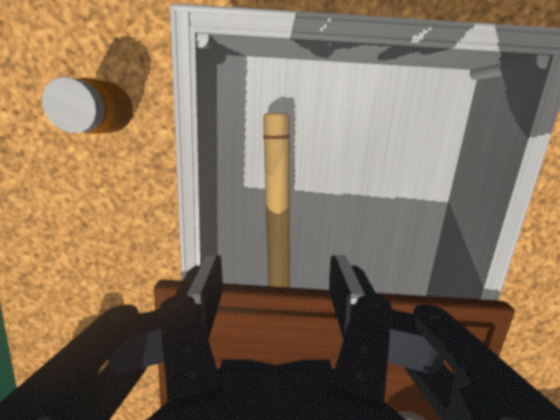

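The wrist view shows the pin's bare end at (276,113). Its axis runs down to about (279,287), where the board edge crosses at row 285, and the end rim is at rows 8–40.

```bash
python3 - <<'E'
from h import *
d=cam("wrist")
h=cv2.cvtColor(d["image"],cv2.COLOR_RGB2HSV)
for r in(125,150,180,200,230,260,275):
    c=np.where(h[r,250:305,1]>70)[0]+250; c0,c1=c.min(),c.max()+1
    print(r,c0,c1,plane(d,[((c0+c1)/2,r)],19)[0].round(1))
print("front",plane(d,[(276,113)],27).round(1))
print("board edge top",plane(d,[(160,282),(508,302)],118).round(),"bottom",plane(d,[(160,292),(508,310)],100).round())
print("rim",plane(d,[(175,6),(192,13),(200,30),(240,36),(240,10),(540,54),(540,22),(540,52)],100).round().tolist())
print("pan left wall rim",plane(d,[(182,250),(200,250)],100).round().tolist())
E
```

```text
125 264 289 [584.8  96.5  19. ]
150 265 289 [581.3 124.2  19. ]
180 265 289 [577.5 159.3  19. ]
200 266 289 [574.2 183.9  19. ]
230 267 290 [568.7 222.6  19. ]
260 268 290 [563.5 264.   19. ]
275 268 290 [561.1 285.8  19. ]
front [[586.8  83.8  27. ]]
board edge top [[681. 249. 118.]
 [342. 235. 118.]] bottom [[688. 273. 100.]
 [321. 256. 100.]]
rim [[674.0, 13.0, 100.0], [661.0, 16.0, 100.0], [654.0, 27.0, 100.0], [622.0, 28.0, 100.0], [623.0, 10.0, 100.0], [378.0, 15.0, 100.0], [386.0, -7.0, 100.0], [378.0, 14.0, 100.0]]
pan left wall rim [[666.0, 222.0, 100.0], [648.0, 220.0, 100.0]]
```

```bash
python3 -m pendant '[[0,0.0025,0.03,0,0,-1,0.055],[0,0,0.04,0,0,0,0.055],[0,0,0.04,0,0,0,0.055],[0,0,0.04,0,0,0,0.055],[0,0,0.03,0,0,0,0.055],[0,0,0.01,0,0,0,0.055],[0,0,0,0,0,0,0.055],[0,0,0,0,0,0,0.055]]'
python3 -m pendant '[[0,0,0.008,0,0,0,0.055],[0,0,0.008,0,0,0,0.055],[0,0,0.008,0,0,0,0.055],[0,0,0.003,0,0,0,0.055],[0,0,0,0,0,0,0.055],[0,0,0,0,0,0,0.055]]'
```

```text
clock: 3.3
position: [578.9, 161.0, 67.8]
ee_rot: [0.749, -0.663, 0.001, -0.001]
contact_force: [0.1, -0.6, -0.0]
gripper_width: 55.2
grasp_force: 0.0
clock: 3.9
position: [577.8, 160.5, 39.3]
ee_rot: [0.749, -0.663, 0.0, 0.0]
contact_force: [-0.1, 1.0, -0.6]
gripper_width: 55.0
grasp_force: 0.0
```

```bash
python3 -m pendant '[[0,0,0.004,0,0,0,0.055],[0,0,0.003,0,0,0,0.055],[0,0,0,0,0,0,0.04],[0,0,0,0,0,0,0.034],[0,0,0,0,0,0,0.02],[0,0,0,0,0,0,0.02],[0,0,0,0,0,0,0.01],[0,0,0,0,0,0,0.01]]'
```

```text
clock: 4.7
position: [577.9, 160.5, 32.6]
ee_rot: [0.749, -0.663, 0.0, -0.0]
contact_force: [-0.4, 0.7, 1.6]
gripper_width: 27.5
grasp_force: 59.3
```

```bash
python3 -m pendant '[[0,0,0,0,0,0,0.045],[0,0,0,0,0,0,0.045],[0,0,0.003,0,0,0,0.045],[0,0,0.002,0,0,0,0.045],[0,0,0,0,0,0,0.045],[0,0,0,0,0,0,0.03],[0,0,0,0,0,0,0.01],[0,0,0,0,0,0,0.01],[0,0,0,0,0,0,0.01],[0,0,0,0,0,0,0.01]]'
```

```text
clock: 5.7
position: [578.4, 160.6, 28.9]
ee_rot: [0.749, -0.663, 0.001, -0.001]
contact_force: [-2.1, -0.9, 7.2]
gripper_width: 28.1
grasp_force: 61.6
```

```bash
python3 -m pendant '[[0,0,-0.0063,0,1.2,0,0.01],[0,0,-0.0063,0,1.2,0,0.01],[0,0,-0.0063,0,1.2,0,0.01],[0,0,-0.0063,0,1.2,0,0.01],[0,0,-0.0063,0,1.2,0,0.01],[0,0,-0.0063,0,1.2,0,0.01]]'
python3 - <<'E'
from h import *
d=cam("scene");s=arm.read_state()
print(s["contact_force"].round(1),s["wrist_torque"].round(2))
a=cv2.resize(d["image"][70:230,260:460],None,fx=3.5,fy=3.5,interpolation=cv2.INTER_CUBIC)
cv2.imwrite("pics/s1.png",a[:,:,::-1])
E
```

```text
clock: 6.3
position: [577.3, 162.4, 65.4]
ee_rot: [0.747, -0.662, 0.048, 0.042]
contact_force: [-0.5, -0.3, -0.9]
gripper_width: 28.2
grasp_force: 59.1
[ 0.8  0.3 -0.3] [ 0.42 -0.03 -0.03]
```

View pics/s1.png

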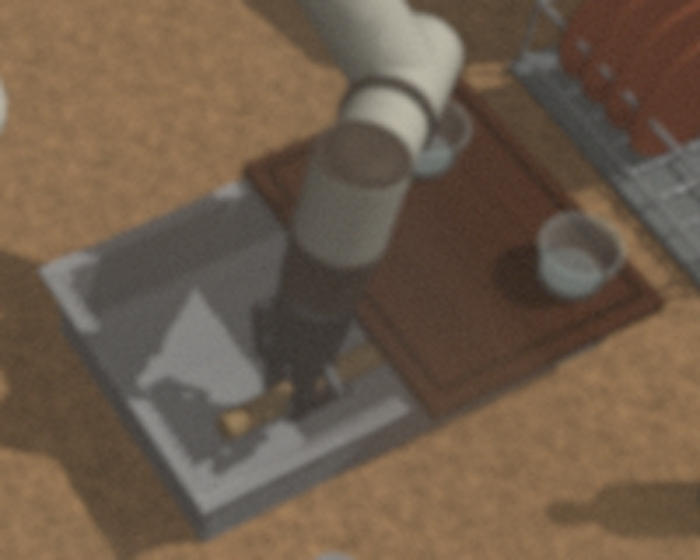

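The crop shows the pin held by the fingers with its front end lifted at about (235,420). The board and ramekins are undisturbed. I'll continue the tilt.

```bash
python3 -m pendant '[[0,0,-0.0063,0,1.2,0,0.01],[0,0,-0.0063,0,1.2,0,0.01],[0,0,-0.0063,0,1.2,0,0.01],[0,0,-0.0063,0,1.2,0,0.01],[0,0,-0.0063,0,1.2,0,0.01],[0,0,-0.0063,0,1.2,0,0.01],[0,0,0,0,0,0,0.01]]'
python3 - <<'E'
from h import *
d=cam("wrist");s=arm.read_state();M=R.from_quat(s["ee_rot"]).as_matrix()
print(s["contact_force"].round(1),s["wrist_torque"].round(2),M.round(3).tolist())
g=s["position"]+M@[0,0,14];t=M[:,0]
print("axis at board edge y=245 if aligned:",g+t*((245-g[1])/t[1]),"tail",g-t*301,"front",g+t*79)
cv2.imwrite("pics/w2.png",d["image"][:,:,::-1])
E
```

```text
clock: 7.05
position: [577.0, 169.9, 103.0]
ee_rot: [0.743, -0.657, 0.094, 0.083]
contact_force: [0.7, 0.4, -1.7]
gripper_width: 28.0
grasp_force: 59.1
[-0.  -0.2 -1.4] [ 0.63  0.08 -0.05] [[0.118, -0.993, 0.031], [-0.961, -0.122, -0.247], [0.249, -0.0, -0.969]]
axis at board edge y=245 if aligned: [567.42500343 245.          68.53703307] tail [541.6641358  455.44560072  14.13727804] front [586.38699986  90.09571705 108.57947167]
```

View pics/w2.png

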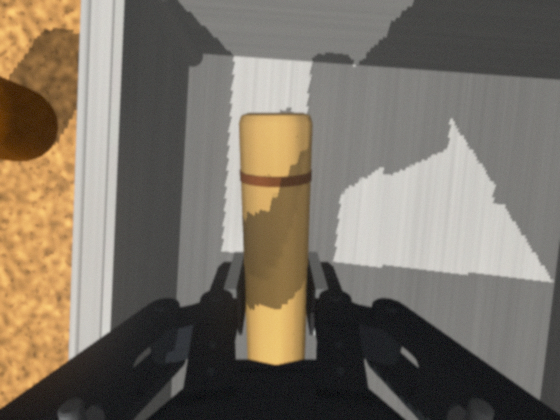

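The wrist view shows the pin straight in the fingers, with its end face at row 113 and columns 240–312. It is clear of the walls. The wrist moment says the tail presses lightly on the floor, so I'll raise it a little and draw lengthwise.

```bash
python3 -m pendant '[[0.005,0,-0.003,0,0,0,0.01],[0.015,0,-0.002,0,0,0,0.01],[0.018,0,0,0,0,0,0.01],[0.018,0,0,0,0,0,0.01],[0.018,0,0,0,0,0,0.01],[0.018,0,0,0,0,0,0.01]]'
python3 - <<'E'
from h import *
d=cam("top");s=arm.read_state();M=R.from_quat(s["ee_rot"]).as_matrix()
print(s["contact_force"].round(1),s["wrist_torque"].round(2))
g=s["position"]+M@[0,0,12];t=M[:,0]
print("edge",g+t*((245-g[1])/t[1]),"tail",g-t*301,"front",g+t*79)
d=cam("scene");a=cv2.resize(d["image"][70:230,260:460],None,fx=3.5,fy=3.5,interpolation=cv2.INTER_CUBIC)
cv2.imwrite("pics/s2.png",a[:,:,::-1])
E
```

```text
clock: 7.7
position: [587.3, 79.6, 130.4]
ee_rot: [0.742, -0.658, 0.094, 0.083]
contact_force: [0.1, -0.5, -1.7]
gripper_width: 28.3
grasp_force: 59.2
[-0.6 -1.1 -1.4] [ 0.28  0.02 -0.02]
edge [567.34630753 245.          75.3262724 ] tail [553.22114038 364.16246567  44.46168076] front [596.54199574  -1.3001078  139.12112765]
```

View pics/s2.png

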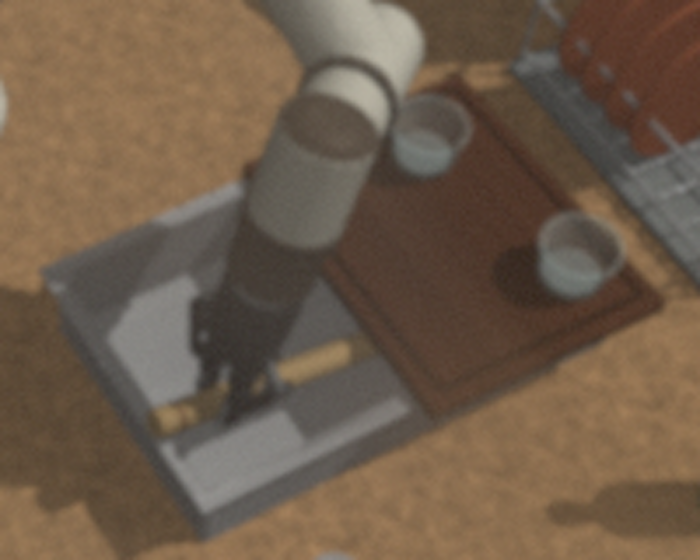

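The pin's front is over the rim at about (160,420) in the crop, and the tail is still under the board with nothing disturbed. I'll draw it on until it is free.

```bash
python3 -m pendant '[[0.018,0,0,0,0,0,0.01],[0.018,0,0,0,0,0,0.01],[0.018,0,0,0,0,0,0.01],[0.018,0,0,0,0,0,0.01],[0.018,0,0,0,0,0,0.01],[0.018,0,0,0,0,0,0.01],[0.018,0,0,0,0,0,0.01],[0.018,0,0,0,0,0,0.01],[0.018,0,0,0,0,0,0.01],[0.01,0,0,0,0,0,0.01]]'
python3 - <<'E'
from h import *
s=arm.read_state();M=R.from_quat(s["ee_rot"]).as_matrix()
print(s["contact_force"].round(1),s["wrist_torque"].round(2),s["joints"].round(2))
g=s["position"]+M@[0,0,12];t=M[:,0]
print("tail",g-t*301,"front",g+t*79)
d=cam("scene");a=cv2.resize(d["image"][70:260,230:460],None,fx=3.2,fy=3.2,interpolation=cv2.INTER_CUBIC)
cv2.imwrite("pics/s3.png",a[:,:,::-1])
E
```

```text
clock: 8.8
position: [607.5, -85.5, 173.3]
ee_rot: [0.742, -0.658, 0.094, 0.083]
contact_force: [0.3, 0.3, -1.7]
gripper_width: 28.4
grasp_force: 59.2
[ 0.3  0.3 -1.7] [0.41 0.03 0.02] [ 0.23  0.42 -0.3   0.32 -0.91 -0.31]
tail [573.00841451 201.00213241  86.80151772] front [ 616.98650569 -164.42090064  181.31042953]
```

View pics/s3.png

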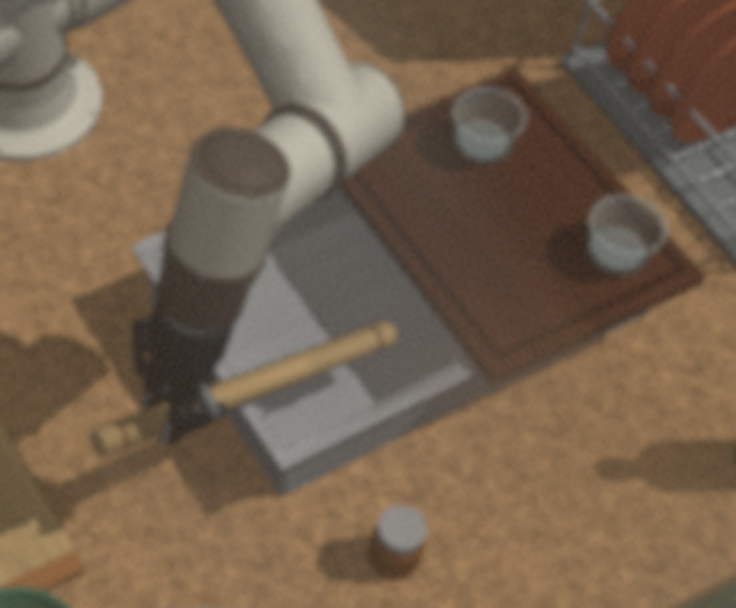

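The pin's tail end at (385,330) in the crop is now well out from under the board, and the board and ramekins are in place. Next I'll lift, level and turn.

```bash
python3 -m pendant '[[0.005,0,-0.019,0,0,0,0.01],[0.0075,0,-0.029,0,0,0,0.01],[0.0075,0,-0.029,0,0,0,0.01],[0.0075,0,-0.029,0,0,0,0.01],[0.005,0,-0.019,0,-2.4,0,0.01],[0,0,0,0,-3,0,0.01],[0,0,0,0,-3,0,0.01],[0,0,0,0,-3,0,0.01],[0,0,0,0,-3,0,0.01],[0,0,0,0,0,0,0.01]]'
python3 -m pendant '[[0,0,0,0,0,4,0.01],[0,0,0,0,0,8,0.01],[0,0,0,0,0,8,0.01],[0,0,0,0,0,8,0.01],[0,0,0,0,0,8,0.01],[0,0,0,0,0,8,0.01],[0,0,0,0,0,8,0.01],[0,0,0,0,0,8,0.01],[0,0,0,0,0,8,0.01],[0,0,0,0,0,8,0.01],[0,0,0,0,0,8,0.01],[0,0,0,0,0,5,0.01]]'
python3 - <<'E'
from h import *
s=arm.read_state();M=R.from_quat(s["ee_rot"]).as_matrix()
print(s["contact_force"].round(1),s["wrist_torque"].round(2),s["joints"].round(2),M.round(3).tolist())
t=cam("top");h=cv2.cvtColor(t["image"],cv2.COLOR_RGB2HSV)
cv2.imwrite("pics/t2.png",cv2.resize(t["image"][90:300,130:460],None,fx=2.4,fy=2.4,interpolation=cv2.INTER_CUBIC)[:,:,::-1])
E
```

```text
clock: 9.85
position: [607.9, -84.7, 302.1]
ee_rot: [0.748, -0.663, 0.0, -0.0]
contact_force: [0.3, 0.1, -1.8]
gripper_width: 28.2
grasp_force: 59.4
clock: 11.05
position: [606.9, -83.6, 301.3]
ee_rot: [-0.067, 0.998, -0.001, -0.001]
contact_force: [1.1, 0.1, -1.4]
gripper_width: 28.2
grasp_force: 59.4
[ 1.1  0.1 -1.4] [-0.02  0.22 -0.01] [ 0.13  0.34  0.05  0.   -1.29 -1.56] [[-0.991, -0.135, -0.002], [-0.135, 0.991, -0.001], [0.002, -0.001, -1.0]]
```

View pics/t2.png

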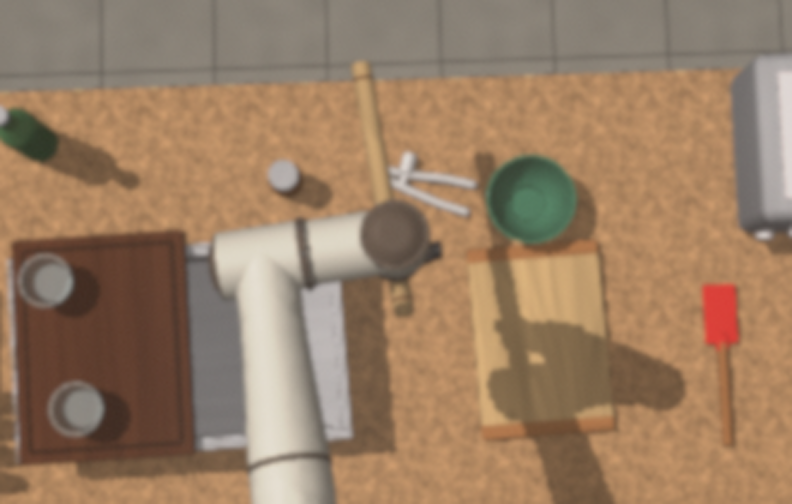

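The top crop shows the pin clear and pointing away from the arm, with its tail at (361,68) and its front at (401,305). The pastry board's corners are at (470,258), (598,243), (614,430) and (484,438), and the pan, board and ramekins are unchanged.

```bash
python3 - <<'E'
from h import *
t=cam("top");h=cv2.cvtColor(t["image"],cv2.COLOR_RGB2HSV)
c=np.array([(470,258),(598,243),(614,430),(484,438)])/2.4+[130,90]
P=plane(t,c,18);print(P.round(),P.mean(0))
for a,b in((3,0),(2,1),(1,0),(2,3)):
    v=P[b]-P[a];print(np.hypot(*v[:2]).round(),np.degrees(np.arctan2(v[1],v[0])).round(2))
# edge refine: horizontal intensity gradient per row on left/right edges
g=cv2.GaussianBlur(cv2.cvtColor(t["image"],cv2.COLOR_RGB2LAB),(3,3),0).astype(float)
lo,ro=[],[]
f=t["image"].astype(float); 
for r in range(203,264):
    dd=np.abs(np.diff(g[r],axis=0)).sum(1)
    l=326+(r-197)*.078;q=379.5+(r-192)*.085
    for e,o in((l,lo),(q,ro)):
        k=np.arange(int(e)-4,int(e)+5);w=dd[k]**2;o.append(((k+.5)*w).sum()/w.sum())
r=np.arange(203,264)
for o in(lo,ro):
    p=np.polyfit(r,o,1);res=np.abs(np.polyval(p,r)-o);k=res<1;p=np.polyfit(r[k],np.array(o)[k],1)
    Q=plane(t,[(np.polyval(p,264),264),(np.polyval(p,203),203)],18);v=Q[1]-Q[0]
    print(p,Q.round(1).tolist(),np.degrees(np.arctan2(v[1],v[0])))
# held pin (axis z~291): tail part in crop
m=pinmask(t,(270,112,300,165)); print(m.sum())
ys,xs=np.where(m); 
for rr in(120,130,140,150,160):
    k=np.where(h[rr,272:300,1]>0)[0]
E
cat >> h.py <<'E'
E
```

```text
[[ 638. -211.   18.]
 [ 657. -426.   18.]
 [ 345. -438.   18.]
 [ 338. -223.   18.]] [ 494.90805461 -324.77241163   18.        ]
300.0 2.36
312.0 2.22
216.0 94.97
215.0 91.87
[1.28168013e-01 2.98383187e+02] [[371.9, -226.8, 18.0], [616.4, -204.4, 18.0]] 5.220841295195828
[8.54443565e-02 3.62777174e+02] [[365.9, -437.4, 18.0], [609.6, -428.0, 18.0]] 2.211255100525116
1246
```

```bash
python3 -m pendant '[[0.02,-0.02,0.005,0,0,0,0.01],[0.03,-0.027,0.01,0,0,0,0.01],[0.03,-0.027,0.01,0,0,0,0.01],[0.03,-0.027,0.01,0,0,0,0.01],[0.03,-0.027,0.01,0,0,0,0.01],[0.03,-0.027,0.01,0,0,0,0.01],[0.03,-0.027,0.01,0,0,0,0.01],[0.03,-0.027,0.01,0,0,0,0.01],[0.02,-0.01,0,0,0,0,0.01],[0,0,0,0,0,0,0.01]]'
```

```text
clock: 12.15
position: [387.6, -336.4, 226.4]
ee_rot: [-0.069, 0.998, 0.0, -0.001]
contact_force: [0.3, 0.0, -2.3]
gripper_width: 28.1
grasp_force: 59.5
```

```bash
python3 -m pendant '[[0.0025,0.0084,0.01,0,0,5.6,0.01],[0,0,0.02,0,0,0,0.01],[0,0,0.02,0,0,0,0.01],[0,0,0.02,0,0,0,0.01],[0,0,0.02,0,0,0,0.01],[0,0,0.01,0,0,0,0.01],[0,0,0,0,0,0,0.01],[0,0,0,0,0,0,0.01]]'
python3 - <<'E'
from h import *
s=arm.read_state();M=R.from_quat(s["ee_rot"]).as_matrix()
print(s["position"].round(1),s["contact_force"].round(1),s["wrist_torque"].round(2),M.round(3).tolist())
g=s["position"]+M@[0,0,10];P=[g-M[:,0]*301,g-M[:,0]*111,g+M[:,0]*79];print(np.round(P,1).tolist())
im=[]
for n,b in(("top",(310,170,410,290)),("scene",(150,150,270,294))):
    d=cam(n);x0,y0,x1,y1=b
    print(n,(proj(d,P)-[x0,y0]).round(1).tolist(), "full scale", (4*(proj(d,P)-[x0,y0])).round().tolist())
    im.append(cv2.resize(cv2.resize(d["image"][y0:y1,x0:x1],None,fx=4,fy=4,interpolation=cv2.INTER_CUBIC),None,fx=1,fy=1))
H=max(i.shape[0] for i in im)
im=[cv2.copyMakeBorder(i,0,H-i.shape[0],0,0,cv2.BORDER_CONSTANT) for i in im]
a=np.hstack(im)[:,:,::-1];a=cv2.resize(a,(min(800,a.shape[1]),int(a.shape[0]*min(1,800/a.shape[1]))));print(a.shape)
cv2.imwrite("pics/f1.png",a)
E
```

```text
clock: 12.95
position: [387.4, -327.5, 127.6]
ee_rot: [-0.021, 1.0, -0.001, 0.0]
contact_force: [-0.4, -0.1, -1.3]
gripper_width: 28.0
grasp_force: 59.5
[ 387.4 -327.5  127.6] [-0.4 -0.1 -1.3] [-0.01  0.18  0.01] [[-0.999, -0.043, 0.001], [-0.043, 0.999, -0.001], [-0.001, -0.001, -1.0]]
[[688.2, -314.7, 117.8], [498.3, -322.8, 117.7], [308.5, -330.9, 117.5]]
top [[44.0, 11.1], [48.1, 60.5], [52.4, 110.9]] full scale [[176.0, 44.0], [193.0, 242.0], [210.0, 444.0]]
scene [[74.7, 106.0], [50.7, 59.0], [29.4, 17.3]] full scale [[299.0, 424.0], [203.0, 236.0], [118.0, 69.0]]
(523, 800, 3)
```

View pics/f1.png

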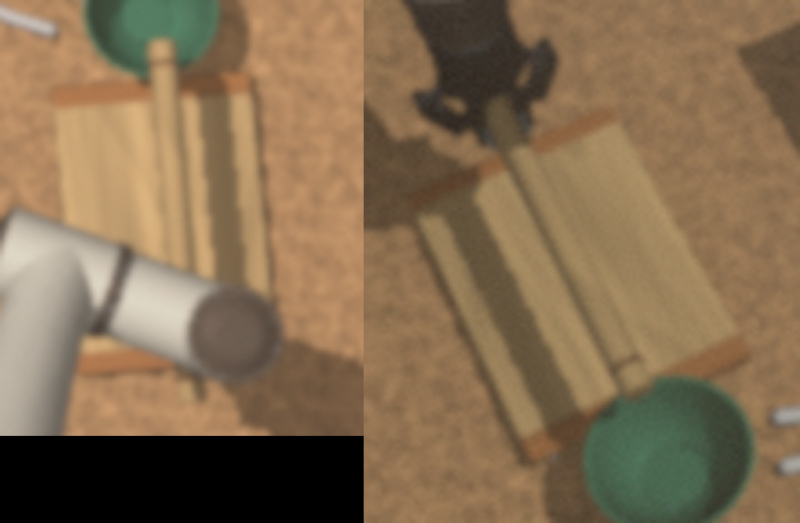

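The left half (top view) shows the pin's tail at (162,40), its band at (163,62) and its front at about (194,398). These match the projected axis. In the right half (scene view) the tail is at (635,388), its band at (627,362), and the pastry corners are at (412,205), (613,112), (748,352) and (527,462).

```bash
python3 - <<'E'
from h import *
k=3.636
t=cam("top");s=cam("scene")
T=lambda p:np.array(p)/k+[310,170]
S=lambda p:(np.array(p)-[364,0])/k+[150,150]
C=plane(s,S([(412,200),(613,112),(748,352),(527,462)]),18);print("scene corners",C.round(),C.mean(0))
for a,b in((0,3),(1,2)):
    v=C[b]-C[a];print(np.hypot(*v[:2]).round(),np.degrees(np.arctan2(v[1],v[0])).round(2))
D=plane(t,T([(53,89),(250,76),(80,373)]),18);print("top",D.round(),(D[1]+D[2])/2,[np.degrees(np.arctan2(*(D[0]-D[2])[[1,0]]))])
def K(d):
    Rm=R.from_quat(d["rotation"]).as_matrix().T
    return np.diag([d["fx"],d["fy"],1])@np.c_[Rm,-Rm@np.array(d["xyz"])]
c=lambda d,p:(np.array(p)-[d["cx"],d["cy"]]).reshape(2,1)
for a,b in(((163,62),(627,362)),((162,41),(635,385))):
    X=cv2.triangulatePoints(K(t),K(s),c(t,T(a)),c(s,S(b)));print("tri",(X[:3]/X[3]).ravel().round(1))
# pin centreline in top view, from visible side columns
h=cv2.cvtColor(s["image"],cv2.COLOR_RGB2LAB)
E
```

```text
scene corners [[ 361. -433.   18.]
 [ 352. -219.   18.]
 [ 656. -204.   18.]
 [ 667. -424.   18.]] [ 509.21446449 -320.06767398   18.        ]
306.0 1.61
304.0 2.7
top [[ 651. -206.   18.]
 [ 659. -425.   18.]
 [ 338. -225.   18.]] [ 498.37479382 -324.7106151    18.        ] [np.float64(3.345027931295941)]
tri [ 665.2 -315.3  120.2]
tri [ 687.5 -316.1  118.7]
```

```bash
python3 -m pendant '[[-0.002,0,0.005,0,0,0,0.01],[0,0,0,0,0,0,0.01],[0,0,0,0,0,0,0.01],[0,0,0,0,0,0,0.01],[0,0,0,0,0,0,0.01],[0,0,0,0,0,0,0.01],[0,0,0,0,0,0,0.01],[0,0,0,0,0,0,0.01],[0,0,0,0,0,0,0.01],[0,0,0,0,0,0,0.01]]'
python3 -c "
from bench import arm
print(arm.read_state()['joint_vel'].round(3));print(arm.job_done())"
```

```text
clock: 14.15
position: [388.6, -327.4, 121.9]
ee_rot: [-0.021, 1.0, 0.0, 0.0]
contact_force: [0.5, 0.6, -1.8]
gripper_width: 28.3
grasp_force: 59.5
[ 0.002 -0.002  0.001 -0.001 -0.     0.001]
the job is handed in; nothing more can be done
None
```

The pin is out of the pan and held level and still, about 95 mm above the middle of the pastry board and in line with its long side. The pan, board and ramekins showed no movement in the pictures, and I handed the job in at about 14 s.

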